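Set the line with a straightedge and hold the spring slide on it

ROBOT

A 6-joint arm with a two-finger parallel gripper is mounted at the origin on a cart in front of the work surface, level with it; the furniture and walls round the work are solid. World frame = base frame: x ahead of the robot, y to its left, z up, the work surface at z = 0. Lengths are in m, angles in rad, forces in N, time in s.
With the tool pointing down it reaches from about 0.225 to 0.725 m from the base axis. Payload 3.1 kg.
Tool frame: the origin (TCP) lies midway between the tips of the shut fingers; the grasp point (between the pads) lies 19 mm behind it; z points along the fingers, y is the line along which they close (so a half turn about z gives the same grasp; the last joint's range is limited). The gripper opens to 85 mm and grips with 20 to 120 N. Pads are 22 mm wide; open, the fingers measure 114 mm over their backs; the gripper's body (76 mm by 85 mm) begins 54 mm behind the grasp point. The pads swing forward as they close: fully open they stand 13 mm farther back than shut.
Start: joints at [1.21, 0.048, 0.099, 1.622, 0, 1.443], TCP at [0.121, 0.511, 0.231] pointing down, gripper open.
Joint ranges: [-2.91, 2.91], [-0.99, 1.94], [-1.21, 1.42], [-2.12, 2.29], [-1.49, 1.47], [-3.14, 3.14]. Speed limits (rad/s): [2.79, 2.79, 3.14, 3.14, 3.14, 3.14].

INTERFACE

Orientations are given as [roll, pitch, yaw] about the fixed x, y, z axes, in that order (R = Rz(yaw) Ry(pitch) Rx(roll)).
In Python, from station import telemetry, cams, hand_in gives the robot as it stands. The module is installed in compiled form; this text tells all that it offers.
- The arm moves only by the tool apply_moves, never from a script. Its argument "increments" is a list of rows, each an object with "dp": the shift along the world's x, y, z in m, a list of three; "spin": the turn about the world's z in rad; "claw": the finger opening in m, from 0 to 0.0854. In form: [{"dp": [x, y, z], "spin": spin, "claw": claw}, ...]. A call has 1 to 10 rows; each row shifts and turns the commanded pose from where the row before left it; what a row does not reach is not made up. A row lasts 1/12 s, in which the tool goes at most 41.7 mm and 7.16 degrees, less where a joint would pass 70% of its speed; a pose out of reach is approached as far as the arm can. A call with a gripper value outside its range is refused whole. The fingers move at their own pace and stop on an object; "newtons" is the grip in N (left out, the last holds). Time passes only in rows, so rows that do not move let the fingers close. It gives the time, the measured TCP pose, the force, the opening and the grip force at its end, in the units of the state.
- telemetry.read_state(): the state, without advancing time (a new reading comes with each control period).
- cams.snapshot(name): name is "scene" or "top" or "wrist"; returns the picture (384x512x3 uint8, blue, green, red); there is no depth.
- cams.camera_info(name): a dict with "K" (3x3 intrinsics, pixels), "position" and "orientation" of the camera in the world; the wrist camera has in their place "hand_eye" (4x4, takes a point from camera to tool coordinates, whose origin is the TCP and whose axes are the flange's). Camera axes: x right, y down, z forward; pixel columns grow to the right and rows downward; lengths in m; the calibration is good to about 2 mm. A picture is of the moment at which its call begins: read the wrist's pose just before it. camera_info takes no time and is no camera call.
- hand_in(): hands the job in; it is judged then, once.
The state is a dict: "time_s": time; "joint_pos": joint angles; "qvel": joint speeds; "joint_torque": joint torques, N m; "tool_pos": TCP position; "orientation": TCP orientation; "force": force on the tool from outside, world axes, zero at the start; "wrist_torque": the same for the moment, N m; "grip_width": opening from 0.0 (shut) to 1.0 (fully open); "grasp_force": force on a finger pad.
Only numpy, scipy, OpenCV 4.12 (cv2) and the standard library are available. Lean on these libraries where they do the work, as an engineer would, in place of code of your own. Each camera call takes 0.05 s, during which the arm holds its last target. There are 200 camera calls.

TASK

On the spring tester, lay the straightedge flat on the base plate with its long edge flush against the front face of the low steel gauge block, one end reaching under the path of the slide's pointer but clear of the slide. Let go of it; then take the slide's upright tab, pull the slide out against its spring until the pointer stands right over that straightedge edge, and finish while still holding it there for the reading. Do not shift the straightedge off the block, and leave everything else standing where it is.

Things in the scene. Friction and masses are not known exactly. Their poses are not given: they have to be found in the camera images.
- tester: Spring tester, fixed: grey base plate 220 x 160 x 12 mm, at x -110..110, y -68..92 mm from its origin, which lies on the bench. The slide pulls out along its -x (to the robot) on a 6 mm high rail at y -45; behind it, x 30..108 mm, lies the spring tube (39 mm across, top 54 mm over the bench); a 12 mm high stop stands at x -105 on the rail's front end. A scale stands close on its +y side.
- slide (a joint): Travel of the spring-return slide (m): 0 fully home (start), grows as it is pulled along the tester's -x, stop at 0.075. The spring pulls home with 5 N at 0 and 1 N more per 10 mm (11 N at 0.06); released, it runs back. The slide is a dark carriage 40 x 36 mm, its top 42 mm over the bench, with an upright aluminium tab.
- pull_tab (a point): Point in the middle of the width and thickness of the slide's upright pull tab, 78 mm over the bench, moving with the slide; axes as the tester's. Tab: 12 mm thick along the pull direction (x), 34 mm wide (y), free from 42 to 92 mm over the bench.
- pointer (a point): Point on the centre line of the slide's pointer, 26 mm over the bench. The pointer is a dark steel bar 4 mm wide and high, sticking out to the tester's +y, 63 mm from the slide's centre line (to tester y 18 mm), at the x of the middle of the pull tab. Its underside is 6 mm above a straightedge lying on the base plate. Axes as the tester's.
- gauge_block: Low steel gauge block fixed on the base plate beside the slide: 36 (x) x 46 (y) x 14 mm high. Origin at the bottom middle of its front face, on the plate (12 mm over the bench); that face looks to -x (the way the slide pulls out); the block fills x 0..36, y -23..23 mm. Axes as the tester's.
- straightedge: Loose straightedge, 0.25 kg: steel strip 28 (x) x 100 (y) x 6 mm with a wooden grip on its middle, 14 (x) x 50 (y), 6 to 46 mm above its underside. Origin: centre of its underside. Same turned half round: either long edge may go to the block. Laid right, its centre is at tester y 25 to 55 mm (40 best): its end under the pointer's path, clear of the carriage.
- weight_200: Bystander standing on the tester's base plate: a small knobbed brass weight 25 x 25 x 40 mm; origin at the centre of its underside. Leave alone.
- glue_bottle: Bystander: small glue bottle, 35 mm across, 96 mm high; origin at the centre of its underside. Leave alone.
- cup_blue: Bystander: small round parts cup 65 mm across, 31 mm high; origin at the centre of its underside. Leave alone.
Mind the look-alikes: they are no part of the job. Leave any yellow look-alike of the straightedge alone.

How it is judged:
By the outcome, as a careful person would: the job done as asked, in the order asked, and still so for the second after the job is handed in, while the arm keeps its last pose, push and grip.
It also fails if it takes over 46 s, if anything falls off the work surface, if the arm or the gripper's body presses on something with over 40 N, if the wrist force passes 120 N, or if a joint passes its speed limit or range.

## Working session

There is one attempt and no reset: what is moved stays moved. The work goes in short steps, Python scripts to look and compute and a tool call to move; the robot and the scene stay as the last step left them, time stands still between calls to the robot, and variables do not carry over. Pictures are saved under pics/ and viewed, at most 10 in all, crops included, and the job is handed in when it is done.

Besides the shell and the picture viewer there is one more tool, called by a JSON object that holds its "name" and its "arguments". apply_moves: Moves the arm, as the interface text tells. Its arguments: {"type":"object","properties":{"increments":{"type":"array","items":{"type":"object","properties":{"dp":{"type":"array","items":{"type":"number"}},"spin":{"type":"number"},"claw":{"type":"number"}}}},"newtons":{"type":"number"}},"required":["increments"]}

```bash
mkdir -p pics; cat > h.py <<'E'
import numpy as np, cv2
from scipy.spatial.transform import Rotation as R
from station import telemetry, cams, hand_in
def cam(n):
    i=cams.camera_info(n); K=np.array(i["K"])
    if "hand_eye" in i:
        s=telemetry.read_state(); H=np.array(i["hand_eye"])
        T=np.eye(4); T[:3,:3]=R.from_euler('xyz',s["orientation"]).as_matrix(); T[:3,3]=s["tool_pos"]
        T=T@H
        return K,T[:3,:3],T[:3,3]
    o=np.array(i["orientation"])
    Rm=o if o.shape==(3,3) else (R.from_euler('xyz',o).as_matrix() if o.size==3 else R.from_quat(o).as_matrix())
    return K,Rm,np.array(i["position"])
def px2w(c,uv,z):
    K,Rm,p=c; d=Rm@np.linalg.inv(K)@np.array([uv[0],uv[1],1.]); return p+d*(z-p[2])/d[2]
def w2px(c,w):
    K,Rm,p=c; q=K@(Rm.T@(np.array(w)-p)); return q[:2]/q[2]
def crop(im,u0,v0,u1,v1,k,name): cv2.imwrite(name,cv2.resize(im[v0:v1,u0:u1],None,fx=k,fy=k,interpolation=cv2.INTER_CUBIC))
E
python3 - <<'E'
from h import *
for n in("scene","top"):
    im=cams.snapshot(n); cv2.imwrite(f"pics/{n}0.png",im); print(n,cams.camera_info(n))
a=cv2.imread("pics/scene0.png");b=cv2.imread("pics/top0.png")
cv2.imwrite("pics/top0b.png",cv2.resize(b,(800,600),interpolation=cv2.INTER_CUBIC))
print(telemetry.read_state())
E
```

```text
scene {'K': array([[463.54085011,   0.        , 259.21031493],
       [  0.        , 463.54085011, 186.07496305],
       [  0.        ,   0.        ,   1.        ]]), 'position': array([-0.29261983, -0.67533443,  1.02687664]), 'orientation': array([-2.21889353, -0.01323124, -0.78215822])}
top {'K': array([[366.58497412,   0.        , 262.1079144 ],
       [  0.        , 366.58497412, 192.80634715],
       [  0.        ,   0.        ,   1.        ]]), 'position': array([0.37848072, 0.18710624, 1.14459506]), 'orientation': array([-2.97348221,  0.00851969, -1.56810684])}
{'time_s': 0.1, 'joint_pos': array([ 1.21020304e+00,  4.86838332e-02,  9.77784312e-02,  1.62202688e+00,
       -4.99503953e-07,  1.44297015e+00]), 'qvel': array([ 1.39697559e-03,  7.18932629e-04,  3.97203368e-03, -1.79300176e-03,
       -5.37032918e-05, -3.88397804e-04]), 'joint_torque': array([ 2.78924068e-03, -3.39850509e+01,  3.20936501e+01,  1.58423523e-02,
       -1.83553871e-04,  1.24631987e-05]), 'tool_pos': array([0.12093132, 0.51031398, 0.23024251]), 'orientation': array([-3.13947406e+00, -2.71792986e-04,  2.90882525e+00]), 'force': array([-0.33450915,  0.46703362,  0.84922944]), 'wrist_torque': array([0.01371409, 0.0351193 , 0.09407081]), 'grasp_force': 0.0, 'grip_width': 0.9983232277262241}
```

View pics/top0b.png

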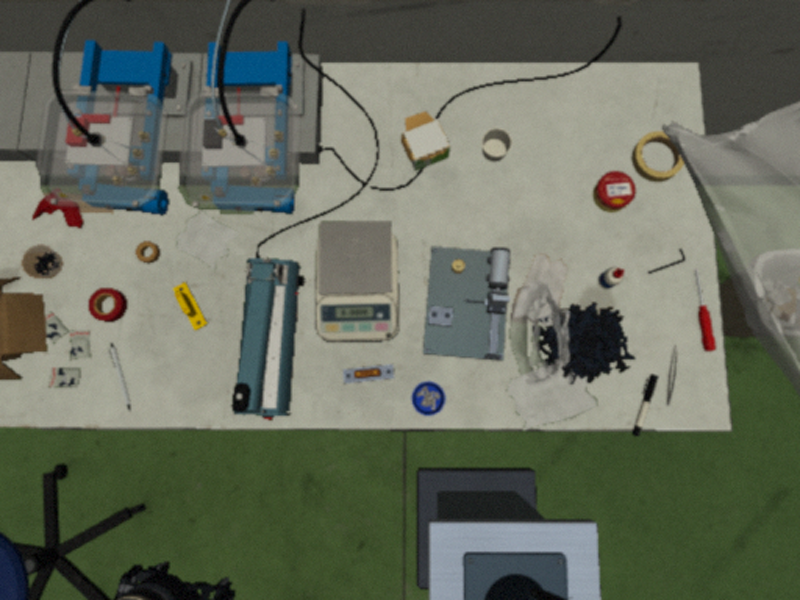

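View pics/scene0.png

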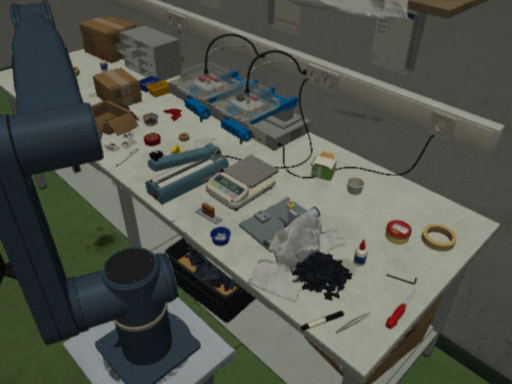

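The straightedge candidates in the top view (800-wide) are the wooden-grip steel strip at (368,373) and the yellow look-alike at (190,305). I choose the one at (368,373). The tester is around (465,300), with the block at (440,316), the pointer at (475,301) and the weight at (458,266).

```bash
python3 - <<'E'
from h import *
b=cv2.imread("pics/top0.png")
crop(b,210,150,342,249,6,"pics/c1.png")
E
```

```text
(no output)
```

View pics/c1.png

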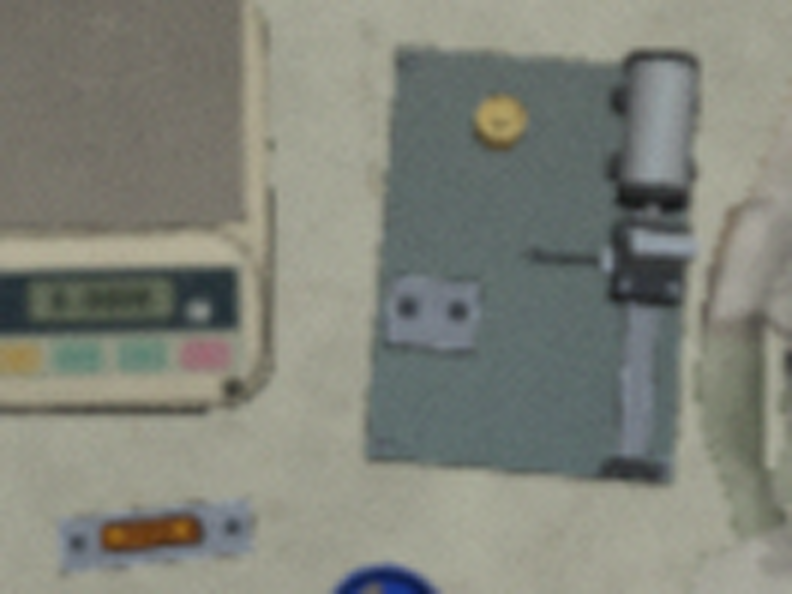

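```bash
python3 - <<'E'
from h import *
c=cam("top")
f=lambda u,v,z:px2w(c,(210+(u+.5)/6-.5,150+(v+.5)/6-.5),z)
print("plate");P=[f(398,47,.012),f(368,460,.012),f(672,482,.012)];[print(p.round(4)) for p in P]
a=P[0]-P[1]; print(np.linalg.norm(a),np.arctan2(a[1],a[0])); b=P[1]-P[2]; print(np.linalg.norm(b),np.arctan2(b[1],b[0])-np.pi/2)
print("block");B=[f(*q,.026) for q in((390,278),(481,285),(476,351),(385,346))];[print(p.round(4)) for p in B]
print("ptr",f(530,256,.028),"tab",f(663,245,.092), f(633,245,.092),f(693,245,.092))
S=[f(*q,.006) for q in((61,518),(250,502),(253,552),(63,571))];[print(p.round(4)) for p in S]
print("S c",np.mean(S,0)); d=S[0]-S[1]+S[3]-S[2]; print(np.linalg.norm(d)/2,np.arctan2(d[1],d[0])-np.pi/2)
print("grip",f(152,531,.046))
E
```

```text
plate
[0.6851 0.1536 0.012 ]
[0.466  0.1698 0.012 ]
[0.4551 0.014  0.012 ]
0.21961268901705605 -0.07389597965245366
0.15622909876880406 -0.0701570384552499
block
[0.5586 0.1586 0.026 ]
[0.555  0.1118 0.026 ]
[0.5208 0.1147 0.026 ]
[0.5233 0.1612 0.026 ]
ptr [0.5698411  0.08655982 0.028     ] tab [0.56436825 0.02775708 0.092     ] [0.564351   0.04229823 0.092     ] [0.5643855  0.01321936 0.092     ]
[0.4363 0.3279 0.006 ]
[0.4448 0.2306 0.006 ]
[0.4192 0.2288 0.006 ]
[0.4093 0.3263 0.006 ]
S c [0.42739338 0.27841303 0.006     ]
0.09784507170870749 0.09379441879541961
grip [0.42798573 0.27761233 0.046     ]
```

{"name": "apply_moves", "arguments": {"increments": [{"dp":[0.0307,-0.0232,-0.005],"spin":-0.1244,"claw":0.06},{"dp":[0.0307,-0.0232,-0.005],"spin":-0.1244,"claw":0.06},{"dp":[0.0307,-0.0232,-0.005],"spin":-0.1244,"claw":0.06},{"dp":[0.0307,-0.0232,-0.005],"spin":-0.1244,"claw":0.06},{"dp":[0.0307,-0.0232,-0.005],"spin":-0.1244,"claw":0.06},{"dp":[0.0307,-0.0232,-0.005],"spin":-0.1244,"claw":0.06},{"dp":[0.0307,-0.0232,-0.005],"spin":-0.1244,"claw":0.06},{"dp":[0.0307,-0.0232,-0.005],"spin":-0.1244,"claw":0.06},{"dp":[0.0307,-0.0232,-0.005],"spin":-0.1244,"claw":0.06},{"dp":[0.0307,-0.0232,-0.005],"spin":-0.1244,"claw":0.06}]}}

```text
time_s: 0.93
tool_pos: [0.4291, 0.2772, 0.1806]
orientation: [-3.141, 0.0, 1.658]
force: [0.3, 0.8, -0.4]
grip_width: 0.7
grasp_force: 0.0
```

{"name": "apply_moves", "arguments": {"increments": [{"dp":[0,0,0]},{"dp":[0,0,0]},{"dp":[0,0,0]}]}}

```text
invalid input
```

```bash
python3 - <<'E'
from h import *
s=telemetry.read_state(); print(s["tool_pos"],s["orientation"],s["joint_pos"])
c=cam("wrist"); im=cams.snapshot("wrist"); cv2.imwrite("pics/w1.png",im); np.save("w1.npy",np.array([c[0],c[1],np.tile(c[2],(3,1))]))
print(w2px(c,[.428,.278,.046]), w2px(c,[.522,.137,.012]))
E
```

```text
[0.42907623 0.27721271 0.18058131] [-3.14086581e+00  1.56517490e-04  1.65845759e+00] [ 4.42201760e-01  6.05031742e-03 -4.43441173e-02  1.52113786e+00
  1.05546179e-04  1.92533685e+00]
[250.12984152 182.1608451 ] [316.91864173 291.76862305]
```

View pics/w1.png

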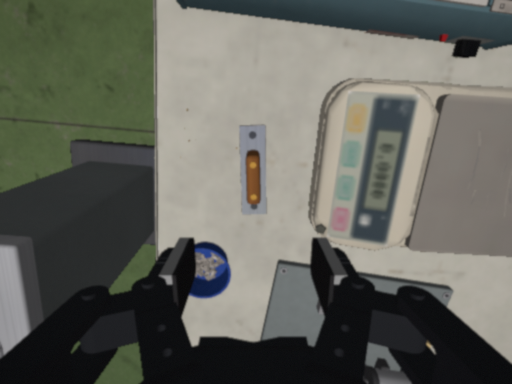

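```bash
python3 - <<'E'
from h import *
im=cv2.imread("pics/w1.png"); crop(im,205,115,305,225,5,"pics/c2.png")
E
```

```text
(no output)
```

View pics/c2.png

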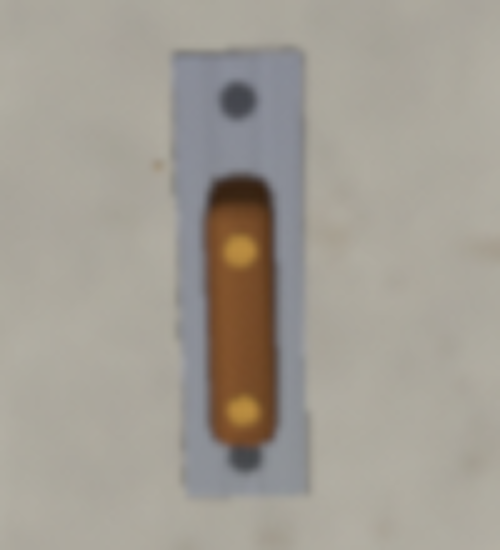

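```bash
python3 - <<'E'
from h import *
a=np.load("w1.npy"); c=(a[0],a[1],a[2][0])
f=lambda u,v,z:px2w(c,(205+(u+.5)/5-.5,115+(v+.5)/5-.5),z)
S=[f(*q,.006) for q in((173,53),(300,50),(309,493),(185,494))];[print(p.round(4)) for p in S]
print("c",np.mean(S,0)); d=S[0]-S[3]+S[1]-S[2]; print(np.linalg.norm(d)/2,np.arctan2(d[1],d[0])-np.pi/2)
g=[f(240,251,.046),f(244,411,.046)];d=g[0]-g[1];print(np.mean(g,0),np.arctan2(d[1],d[0])-np.pi/2)
E
```

```text
[0.4119 0.3279 0.006 ]
[0.4384 0.3308 0.006 ]
[0.4503 0.2321 0.006 ]
[0.4219 0.2294 0.006 ]
c [0.43065239 0.28003714 0.006     ]
0.09919968694528868 0.11028978060809869
[0.43068702 0.27933904 0.046     ] 0.1112417174682443
```

{"name": "apply_moves", "arguments": {"increments": [{"dp":[0.0025,0.001,-0.03],"spin":0.016,"claw":0.06},{"dp":[0,0,-0.035],"spin":0,"claw":0.06},{"dp":[0,0,-0.035],"spin":0,"claw":0.06},{"dp":[0,0,-0.032],"spin":0,"claw":0.06},{"dp":[0,0,-0.02],"spin":0,"claw":0.06},{"dp":[0,0,-0.009],"spin":0,"claw":0.06},{"dp":[0,0,0],"spin":0,"claw":0.06},{"dp":[0,0,0],"spin":0,"claw":0.06}], "newtons": 40}}

```text
time_s: 1.65
tool_pos: [0.4305, 0.2799, 0.0205]
orientation: [-3.141, 0.0, 1.681]
force: [0.3, -0.4, 0.4]
grip_width: 0.706
grasp_force: 0.0
```

{"name": "apply_moves", "arguments": {"increments": [{"dp":[0,0,0],"spin":0,"claw":0.0},{"dp":[0,0,0],"spin":0,"claw":0.0},{"dp":[0,0,0],"spin":0,"claw":0.0},{"dp":[0,0,0],"spin":0,"claw":0.0},{"dp":[0,0,0],"spin":0,"claw":0.0},{"dp":[0,0,0],"spin":0,"claw":0.0}]}}

```text
time_s: 2.15
tool_pos: [0.4312, 0.2804, 0.0219]
orientation: [3.14, -0.001, 1.681]
force: [-2.3, -0.0, 7.4]
grip_width: 0.156
grasp_force: 40.3
```

{"name": "apply_moves", "arguments": {"increments": [{"dp":[0,0,0.02],"spin":0,"claw":0.0},{"dp":[0,0,0.03],"spin":0,"claw":0.0},{"dp":[0,-0.022,0.03],"spin":0,"claw":0.0},{"dp":[0,-0.03,0],"spin":-0.05,"claw":0.0},{"dp":[0,-0.03,0],"spin":-0.05,"claw":0.0},{"dp":[0.01,-0.03,0],"spin":-0.05,"claw":0.0},{"dp":[0.02,-0.03,0],"spin":-0.032,"claw":0.0},{"dp":[0.02,-0.02,0],"spin":0,"claw":0.0},{"dp":[0.01,0,0],"spin":0,"claw":0.0},{"dp":[0,0,0],"spin":0,"claw":0.0}]}}

```text
time_s: 2.98
tool_pos: [0.4924, 0.1162, 0.0997]
orientation: [3.141, 0.0, 1.495]
force: [-1.5, 0.4, -2.1]
grip_width: 0.157
grasp_force: 39.7
```

{"name": "apply_moves", "arguments": {"increments": [{"dp":[0,0,0],"spin":0,"claw":0.0},{"dp":[0,0,0],"spin":0,"claw":0.0}]}}

```text
time_s: 3.15
tool_pos: [0.4894, 0.1181, 0.0996]
orientation: [-3.139, 0.0, 1.499]
force: [0.3, -0.4, -1.9]
grip_width: 0.152
grasp_force: 39.7
```

```bash
python3 - <<'E'
from h import *
s=telemetry.read_state(); print(s["tool_pos"],s["orientation"],s["force"],s["grip_width"])
c=cam("wrist"); im=cams.snapshot("wrist"); np.save("w2.npy",np.array([c[0],c[1],np.tile(c[2],(3,1))]))
cv2.imwrite("pics/w2.png",cv2.resize(im,(800,600),interpolation=cv2.INTER_CUBIC))
E
```

```text
[0.48943497 0.11812749 0.0995568 ] [-3.13931020e+00  2.03395239e-04  1.49936524e+00] [ 0.30291197 -0.42321588 -1.86374041] 0.15211882190530207
```

View pics/w2.png

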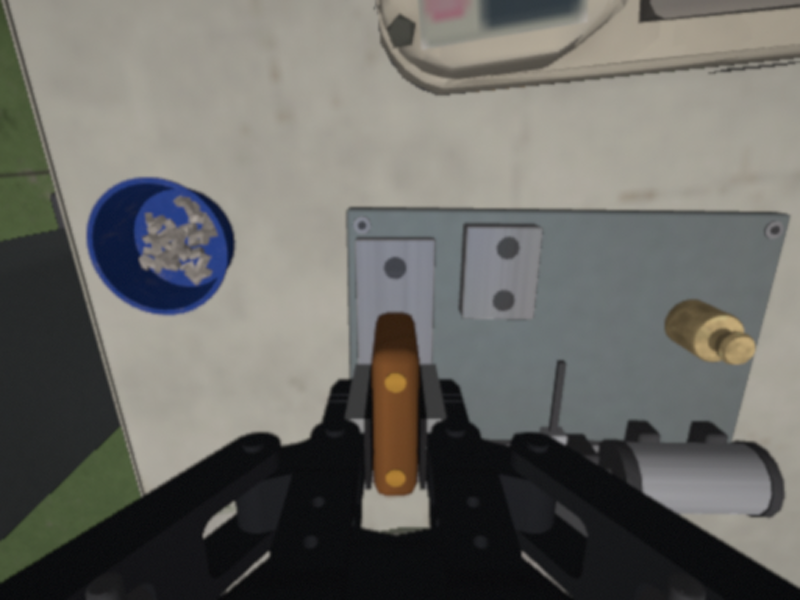

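```bash
python3 - <<'E'
from h import *
im=cv2.imread("pics/w2.png"); cv2.imwrite("pics/c3.png",cv2.resize(im[190:450,330:610],None,fx=2.3,fy=2.3,interpolation=cv2.INTER_CUBIC))
a=np.load("w2.npy"); c=(a[0],a[1],a[2][0])
f=lambda u,v,z:px2w(c,((u+.5)*.64-.5,(v+.5)*.64-.5),z)
P=[f(348,208,.012),f(787,214,.012)];print(P,np.linalg.norm(P[1]-P[0]),np.arctan2(*(P[1]-P[0])[1::-1]))
B=[f(*q,.026) for q in((466,226),(463,318),(541,226),(536,320))];[print(p.round(4)) for p in B]
S=[f(*q,.084) for q in((357,239),(435,238))];print(S)
print("ptr tip",f(562,362,.028),f(556,432,.028))
E
```

```text
[array([0.47143881, 0.17246905, 0.012     ]), array([0.68673628, 0.15398801, 0.012     ])] 0.21608921814378781 -0.0856296581956753
[0.527  0.1616 0.026 ]
[0.5243 0.1162 0.026 ]
[0.5619 0.159  0.026 ]
[0.5604 0.1126 0.026 ]
[array([0.48130564, 0.16842376, 0.084     ]), array([0.50810424, 0.1668357 , 0.084     ])]
ptr tip [0.57328225 0.08980775 0.028     ] [0.5714789  0.04925463 0.028     ]
```

View pics/c3.png

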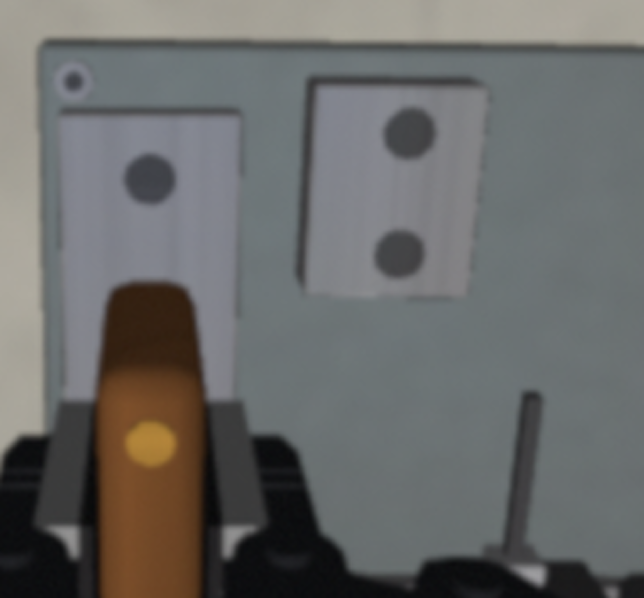

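{"name": "apply_moves", "arguments": {"increments": [{"dp":[0.006,-0.0004,-0.02],"spin":0,"claw":0.0},{"dp":[0.004,-0.0003,-0.02],"spin":0,"claw":0.0},{"dp":[0,0,-0.014],"spin":0,"claw":0.0},{"dp":[0,0,-0.005],"spin":0,"claw":0.0},{"dp":[0,0,-0.002],"spin":0,"claw":0.0},{"dp":[0,0,-0.001],"spin":0,"claw":0.0},{"dp":[0,0,-0.001],"spin":0,"claw":0.0},{"dp":[0,0,0],"spin":0,"claw":0.0}]}}

```text
time_s: 3.87
tool_pos: [0.5014, 0.1174, 0.0384]
orientation: [3.14, -0.0, 1.499]
force: [0.3, -0.1, -2.2]
grip_width: 0.156
grasp_force: 39.6
```

{"name": "apply_moves", "arguments": {"increments": [{"dp":[0,0,-0.002],"spin":0,"claw":0.0},{"dp":[0,0,-0.001],"spin":0,"claw":0.0},{"dp":[0,0,-0.001],"spin":0,"claw":0.0},{"dp":[0,0,0],"spin":0,"claw":0.0}]}}

```text
time_s: 4.2
tool_pos: [0.501, 0.1171, 0.0339]
orientation: [3.141, -0.0, 1.499]
force: [-1.1, -0.6, 0.3]
grip_width: 0.153
grasp_force: 40.0
```

{"name": "apply_moves", "arguments": {"increments": [{"dp":[0,0,-0.0005],"spin":0,"claw":0.0},{"dp":[0.003,-0.0002,0],"spin":0,"claw":0.0},{"dp":[0.002,-0.0002,0],"spin":0,"claw":0.0},{"dp":[0.001,0,0],"spin":0,"claw":0.0},{"dp":[0,0,0],"spin":0,"claw":0.0}]}}

```text
time_s: 4.62
tool_pos: [0.5052, 0.117, 0.034]
orientation: [-3.139, -0.0, 1.499]
force: [-7.2, -0.0, 7.9]
grip_width: 0.157
grasp_force: 41.2
```

{"name": "apply_moves", "arguments": {"increments": [{"dp":[0.001,0,0],"spin":0,"claw":0.0},{"dp":[0.001,0,0],"spin":0,"claw":0.0},{"dp":[0,0,0],"spin":0,"claw":0.0}]}}

```text
time_s: 4.87
tool_pos: [0.5071, 0.117, 0.034]
orientation: [-3.138, -0.0, 1.499]
force: [-5.7, -1.0, 8.0]
grip_width: 0.155
grasp_force: 41.1
```

{"name": "apply_moves", "arguments": {"increments": [{"dp":[0.001,0,0.0004],"spin":0,"claw":0.0},{"dp":[0,0,0],"spin":0,"claw":0.0}]}}

```text
time_s: 5.03
tool_pos: [0.5083, 0.117, 0.034]
orientation: [-3.139, -0.0, 1.499]
force: [-5.8, -0.6, 5.7]
grip_width: 0.152
grasp_force: 41.0
```

{"name": "apply_moves", "arguments": {"increments": [{"dp":[0.001,0,0],"spin":0,"claw":0.0},{"dp":[0,0,0],"spin":0,"claw":0.0}]}}

```text
time_s: 5.2
tool_pos: [0.5084, 0.117, 0.034]
orientation: [-3.137, -0.0, 1.499]
force: [-6.6, -0.2, 7.8]
grip_width: 0.159
grasp_force: 41.3
```

{"name": "apply_moves", "arguments": {"increments": [{"dp":[0.001,0,0],"spin":0,"claw":0.0},{"dp":[0,0,0],"spin":0,"claw":0.0}]}}

```text
time_s: 5.37
tool_pos: [0.5085, 0.1169, 0.034]
orientation: [-3.135, 0.0, 1.499]
force: [-9.7, -0.2, 10.4]
grip_width: 0.157
grasp_force: 41.5
```

{"name": "apply_moves", "arguments": {"increments": [{"dp":[0.001,0,0],"spin":0,"claw":0.0},{"dp":[0.001,0,0],"spin":0,"claw":0.0},{"dp":[0,0,0],"spin":0,"claw":0.0}]}}

```text
time_s: 5.62
tool_pos: [0.5086, 0.1169, 0.0341]
orientation: [-3.131, 0.0, 1.499]
force: [-13.7, -0.7, 13.3]
grip_width: 0.155
grasp_force: 42.1
```

```bash
python3 - <<'E'
from h import *
s=telemetry.read_state(); print(s["tool_pos"],s["orientation"],s["force"],s["wrist_torque"])
c=cam("wrist"); im=cams.snapshot("wrist"); np.save("w4.npy",np.array([c[0],c[1],np.tile(c[2],(3,1))]))
cv2.imwrite("pics/w4.png",im); crop(im,200,60,380,240,3.3,"pics/c4.png")
E
```

```text
[0.50860542 0.11693561 0.03405964] [-3.13130999e+00  4.74862613e-04  1.49932055e+00] [-13.70695706  -0.71512506  13.33758835] [-0.01537365  3.07852648  0.0053139 ]
```

View pics/c4.png

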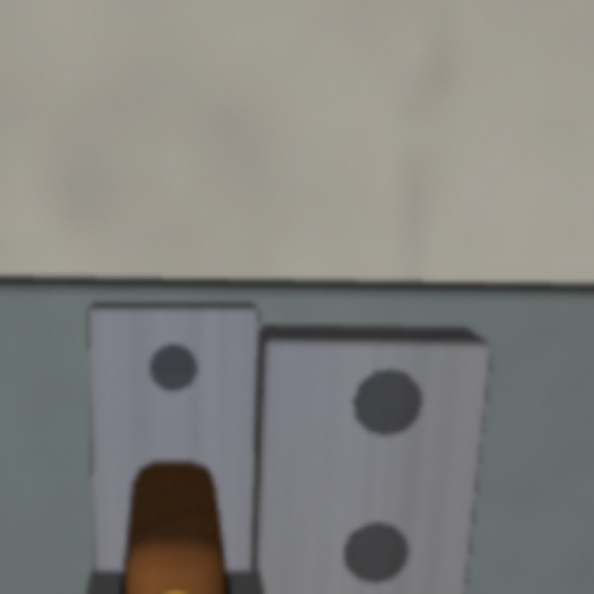

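{"name": "apply_moves", "arguments": {"increments": [{"dp":[0,0,0],"spin":-0.006,"claw":0.0},{"dp":[0,0,0],"spin":0,"claw":0.0}]}}

```text
time_s: 5.83
tool_pos: [0.5086, 0.1169, 0.0341]
orientation: [-3.132, 0.001, 1.494]
force: [-13.2, -0.5, 13.5]
grip_width: 0.156
grasp_force: 42.1
```

```bash
python3 - <<'E'
from h import *
s=telemetry.read_state(); print(s["tool_pos"],s["orientation"],s["force"],s["wrist_torque"])
E
```

```text
[0.50864205 0.11694409 0.03406727] [-3.13161874e+00  6.37324794e-04  1.49389486e+00] [-13.21954143  -0.46402555  13.49888021] [-0.03503125  3.10278769  0.18471446]
```

{"name": "apply_moves", "arguments": {"increments": [{"dp":[0,0,0],"spin":-0.006,"claw":0.0},{"dp":[0,0,0],"spin":0,"claw":0.0}]}}

```text
time_s: 6.0
tool_pos: [0.5086, 0.117, 0.034]
orientation: [-3.132, 0.001, 1.488]
force: [-14.0, -0.9, 12.9]
grip_width: 0.155
grasp_force: 42.2
```

```bash
python3 - <<'E'
from h import *
s=telemetry.read_state(); print(s["tool_pos"],s["orientation"],s["force"],s["wrist_torque"])
E
```

```text
[0.50859366 0.11699356 0.03403643] [-3.13153249e+00  6.21961744e-04  1.48815828e+00] [-13.9999206   -0.93348567  12.94104231] [7.75854893e-04 3.05502245e+00 2.56331710e-01]
```

{"name": "apply_moves", "arguments": {"increments": [{"dp":[0,0,0],"spin":-0.012,"claw":0.0},{"dp":[0,0,0],"spin":0,"claw":0.0}]}}

```text
time_s: 6.17
tool_pos: [0.5085, 0.1171, 0.0341]
orientation: [-3.131, 0.001, 1.477]
force: [-14.9, 0.5, 14.2]
grip_width: 0.151
grasp_force: 42.5
```

```bash
python3 - <<'E'
from h import *
s=telemetry.read_state(); print(s["tool_pos"],s["orientation"],s["force"],s["wrist_torque"])
E
```

```text
[0.50852373 0.11707344 0.0340603 ] [-3.13145479e+00  6.93930634e-04  1.47697959e+00] [-14.85764295   0.53688872  14.17771549] [0.05027756 3.06916698 0.47273219]
```

{"name": "apply_moves", "arguments": {"increments": [{"dp":[0,0,0],"spin":0.018,"claw":0.0},{"dp":[-0.0015,0,0.0003],"spin":0,"claw":0.0},{"dp":[0,0,0],"spin":0,"claw":0.0}]}}

```text
time_s: 6.42
tool_pos: [0.5085, 0.117, 0.034]
orientation: [-3.134, 0.0, 1.493]
force: [-10.3, 0.6, 9.7]
grip_width: 0.156
grasp_force: 41.4
```

```bash
python3 - <<'E'
from h import *
s=telemetry.read_state(); print(s["tool_pos"],s["orientation"],s["force"],s["wrist_torque"])
E
```

```text
[0.50848207 0.1170089  0.03401768] [-3.13448057e+00  1.69681379e-04  1.49348586e+00] [-10.28229665   0.55253391   9.6733137 ] [0.07833626 2.24507694 0.07653682]
```

Good. Release gently, opening only a little while keeping clear of the block.

{"name": "apply_moves", "arguments": {"increments": [{"dp":[-0.0008,0,0.0003],"spin":0,"claw":0.0},{"dp":[0,0,0],"spin":0,"claw":0.022},{"dp":[0,0,0],"spin":0,"claw":0.03},{"dp":[0,0,0],"spin":0,"claw":0.036},{"dp":[0,0,0],"spin":0,"claw":0.036}]}}

```text
time_s: 6.83
tool_pos: [0.5121, 0.1167, 0.034]
orientation: [3.14, -0.0, 1.493]
force: [-0.2, 0.3, 0.2]
grip_width: 0.421
grasp_force: 0.0
```

```bash
python3 - <<'E'
from h import *
s=telemetry.read_state(); print(s["tool_pos"],s["orientation"],s["force"],s["wrist_torque"],s["grip_width"])
E
```

```text
[0.51211675 0.11666991 0.03403472] [ 3.14017486e+00 -1.36134570e-04  1.49259201e+00] [-0.21249483  0.31263935  0.20317609] [-0.00100497  0.02178279  0.03382282] 0.4206575479508388
```

{"name": "apply_moves", "arguments": {"increments": [{"dp":[-0.0035,0,0.001],"spin":0,"claw":0.036},{"dp":[0,0,0.015],"spin":0,"claw":0.036},{"dp":[0,0,0.03],"spin":0,"claw":0.036},{"dp":[0,0,0.04],"spin":0,"claw":0.036},{"dp":[0,0,0.04],"spin":0,"claw":0.05},{"dp":[0.02,-0.025,0.01],"spin":0,"claw":0.05},{"dp":[0.02,-0.03,0],"spin":0,"claw":0.05},{"dp":[0.018,-0.032,0],"spin":0.006,"claw":0.05},{"dp":[0,0,0],"spin":0,"claw":0.05},{"dp":[0,0,0],"spin":0,"claw":0.05}]}}

```text
time_s: 7.67
tool_pos: [0.5663, 0.0281, 0.1696]
orientation: [-3.141, -0.0, 1.495]
force: [-0.3, 0.3, -0.4]
grip_width: 0.584
grasp_force: 0.0
```

```bash
python3 - <<'E'
from h import *
s=telemetry.read_state(); print(s["tool_pos"],s["orientation"],s["grip_width"])
c=cam("wrist"); im=cams.snapshot("wrist"); np.save("w5.npy",np.array([c[0],c[1],np.tile(c[2],(3,1))]))
cv2.imwrite("pics/w5.png",im); cv2.imwrite("pics/w5b.png",cv2.resize(im,(800,600),interpolation=cv2.INTER_CUBIC))
print(w2px(c,[.5674,.0285,.092])*1.5625)
E
```

```text
[0.5663357  0.02811345 0.16956641] [-3.14130343e+00 -1.57040927e-04  1.49546197e+00] 0.5839343530871671
[394.03798841 315.44173829]
```

View pics/w5b.png

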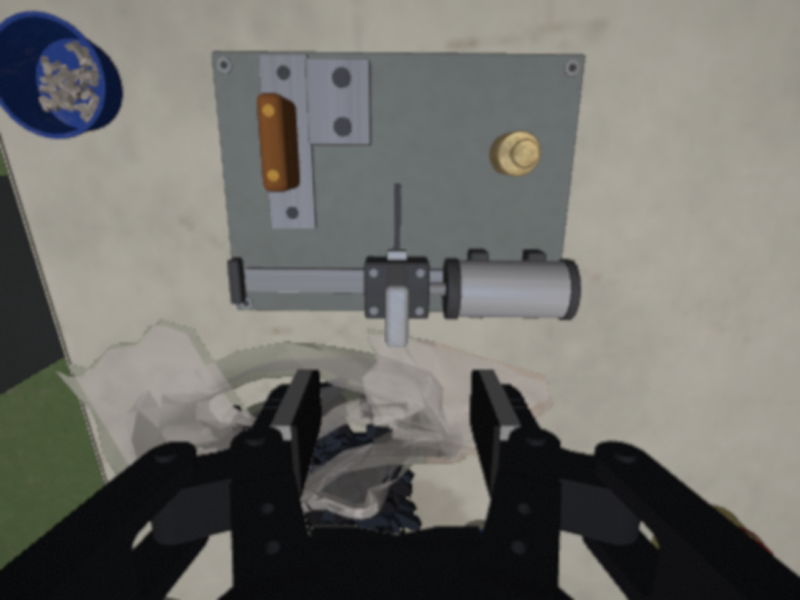

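{"name": "apply_moves", "arguments": {"increments": [{"dp":[0.0015,0.002,-0.02],"spin":0,"claw":0.05},{"dp":[0,0,-0.03],"spin":0,"claw":0.05},{"dp":[0,0,-0.03],"spin":0,"claw":0.05},{"dp":[0,0,-0.02],"spin":0,"claw":0.05},{"dp":[0,0,-0.009],"spin":0,"claw":0.05},{"dp":[0,0,0],"spin":0,"claw":0.05}]}}

```text
time_s: 8.22
tool_pos: [0.5641, 0.033, 0.0576]
orientation: [-3.135, -0.0, 1.5]
force: [0.3, 0.1, 1.0]
grip_width: 0.586
grasp_force: 0.0
```

{"name": "apply_moves", "arguments": {"increments": [{"dp":[0,0,0],"spin":0,"claw":0.0},{"dp":[0,0,0],"spin":0,"claw":0.0},{"dp":[0,0,0],"spin":0,"claw":0.0},{"dp":[0,0,0],"spin":0,"claw":0.0},{"dp":[0,0,0],"spin":0,"claw":0.0},{"dp":[0,0,0],"spin":0,"claw":0.0}], "newtons": 60}}

```text
time_s: 8.72
tool_pos: [0.5675, 0.032, 0.0634]
orientation: [3.141, -0.001, 1.498]
force: [-3.8, 1.3, 6.2]
grip_width: 0.129
grasp_force: 60.8
```

{"name": "apply_moves", "arguments": {"increments": [{"dp":[-0.004,0.0003,0],"spin":0,"claw":0.0},{"dp":[-0.008,0.0006,0],"spin":0,"claw":0.0},{"dp":[-0.01,0.0007,0],"spin":0,"claw":0.0},{"dp":[-0.01,0.0007,0],"spin":0,"claw":0.0},{"dp":[-0.01,0.0007,0],"spin":0,"claw":0.0},{"dp":[-0.006,0.0005,0],"spin":0,"claw":0.0},{"dp":[-0.003,0.0002,0],"spin":0,"claw":0.0},{"dp":[0,0,0],"spin":0,"claw":0.0},{"dp":[0,0,0],"spin":0,"claw":0.0},{"dp":[0,0,0],"spin":0,"claw":0.0}]}}

```text
time_s: 9.55
tool_pos: [0.5217, 0.0358, 0.0635]
orientation: [3.13, -0.002, 1.498]
force: [10.2, 1.8, -1.0]
grip_width: 0.133
grasp_force: 59.7
```

```bash
python3 - <<'E'
from h import *
s=telemetry.read_state(); p=s["tool_pos"]; print(p,s["orientation"],s["force"],s["wrist_torque"])
print("err",(p-np.array([.5085,.117,0]))[:2]@np.array([.9973,-.0735])-.014)
c=cam("wrist"); im=cams.snapshot("wrist"); np.save("w6.npy",np.array([c[0],c[1],np.tile(c[2],(3,1))]))
cv2.imwrite("pics/w6.png",im); cv2.imwrite("pics/w6b.png",cv2.resize(im[80:290,150:400],None,fx=2.8,fy=2.8,interpolation=cv2.INTER_CUBIC))
E
```

```text
[0.5216633  0.03577223 0.06345842] [ 3.12956377e+00 -2.14235127e-03  1.49804642e+00] [10.22754894  1.75747214 -0.99064207] [ 0.37353388 -1.16515481 -0.34998562]
err 0.005098003539473756
```

{"name": "apply_moves", "arguments": {"increments": [{"dp":[-0.003,0.0002,0],"spin":0,"claw":0.0},{"dp":[-0.002,0.0001,0],"spin":0,"claw":0.0},{"dp":[0,0,0],"spin":0,"claw":0.0},{"dp":[0,0,0],"spin":0,"claw":0.0},{"dp":[0,0,0],"spin":0,"claw":0.0}]}}

```text
time_s: 10.02
tool_pos: [0.517, 0.0362, 0.0635]
orientation: [3.129, -0.002, 1.498]
force: [9.5, 3.1, -2.0]
grip_width: 0.13
grasp_force: 59.8
```

```bash
python3 - <<'E'
from h import *
s=telemetry.read_state(); p=s["tool_pos"]; print(p,s["orientation"],s["force"])
ex=np.array([.9973,-.0735])
g=lambda p,o:np.array(p)-.019*R.from_euler('xyz',o).as_matrix()[:,2]
G=g(p,s["orientation"]);S=g([.5085,.117,.034],[-3.1345,0,1.4935])
print("err",(p-np.array([.5085,.117,0]))[:2]@ex-.014,(G-S)[:2]@ex-.014)
c=cam("wrist"); im=cams.snapshot("wrist"); np.save("w6.npy",np.array([c[0],c[1],np.tile(c[2],(3,1))]))
cv2.imwrite("pics/w6.png",im); cv2.imwrite("pics/w6b.png",cv2.resize(im[0:200,140:380],None,fx=3,fy=3,interpolation=cv2.INTER_CUBIC))
E
```

```text
[0.51698295 0.03617536 0.063483  ] [ 3.12911012e+00 -2.39317417e-03  1.49816052e+00] [ 9.54839853  3.08721325 -1.98641142]
err 0.00040065810169676724 2.8778480560808298e-05
```

View pics/w6b.png

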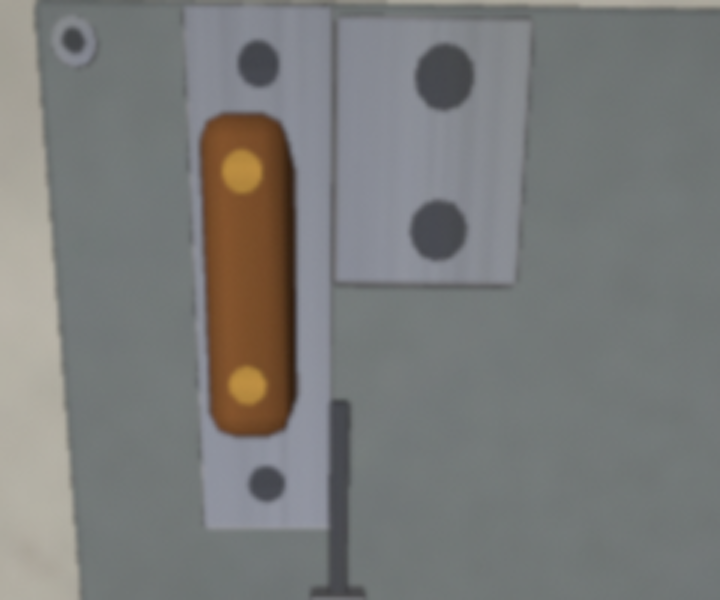

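```bash
python3 - <<'E'
from h import *
a=np.load("w6.npy"); c=(a[0],a[1],a[2][0])
f=lambda u,v,z:px2w(c,(140+(u+.5)/3-.5,(v+.5)/3-.5),z)
A=f(332,10,.018);B=f(330,525,.018);d=(A-B)[:2];d/=np.linalg.norm(d);n=np.array([d[1],-d[0]])
print("yaw",-np.arctan2(d[0],d[1]),n)
C=f(338,16,.026);D=f(337,282,.026);print("block top edge",(C-B)[:2]@n,(D-B)[:2]@n)
for q in((340.5,408),(340,480),(339.5,570)): print((f(*q,.028)-B)[:2]@n)
print((f(331,410,.028)-B)[:2]@n,(f(350,410,.028)-B)[:2]@n, c[2])
E
```

```text
yaw -0.08035126798395774 [ 0.99677357 -0.08026483]
block top edge 0.0010386757533467315 0.0011342524047326028
0.0019525883426360488
0.0019556286371891253
0.001985854670468284
6.720509675234536e-05 0.003844187325333382 [0.52206166 0.111535   0.20640328]
```

{"name": "apply_moves", "arguments": {"increments": [{"dp":[-0.001,0.0001,0],"spin":0,"claw":0.0},{"dp":[-0.001,0,0],"spin":0,"claw":0.0},{"dp":[0,0,0],"spin":0,"claw":0.0},{"dp":[0,0,0],"spin":0,"claw":0.0},{"dp":[0,0,0],"spin":0,"claw":0.0}]}}

```text
time_s: 10.48
tool_pos: [0.5151, 0.0363, 0.0635]
orientation: [3.129, -0.003, 1.498]
force: [10.4, 2.7, -3.0]
grip_width: 0.132
grasp_force: 59.8
```

```bash
python3 - <<'E'
from h import *
c=cam("wrist"); im=cams.snapshot("wrist"); cv2.imwrite("pics/w7.png",im)
np.save("w7.npy",np.array([c[0],c[1],np.tile(c[2],(3,1))]))
s=telemetry.read_state(); print(s["tool_pos"],s["force"],c[2])
g=im.mean(2)
for v in (20,40,60,80): print(v,"strip/block 242-262",g[v-3:v+4,242:262].mean(0).round().astype(int), "blk right 300-325",g[v-3:v+4,300:325].mean(0).round().astype(int))
for v in (120,): print(v,"strip edge 242-262",g[v-3:v+4,242:262].mean(0).round().astype(int))
for v in (145,155,165,180,190): print(v,"ptr 242-268",g[v-3:v+4,242:268].mean(0).round().astype(int))
E
```

```text
[0.51511918 0.03631028 0.06346602] [10.59447696  2.16778592 -1.44083076] [0.52018197 0.11164242 0.20643043]
20 strip/block 242-262 [139 138 138 139 140 140 140 139 138 136 133 117  97 108 125 135 137 137
 138 139] blk right 300-325 [105 123 132 135 137 136 135 135 134 133 134 135 136 137 137 138 137 136
 134 121 105 107 113 114 114]
40 strip/block 242-262 [142 141 141 141 141 142 141 140 139 138 135 117  99 114 132 138 139 140
 141 141] blk right 300-325 [134 135 137 138 138 137 136 136 135 136 137 138 139 139 139 138 138 134
 121 110 112 115 115 116 116]
60 strip/block 242-262 [124 140 143 143 144 143 143 142 141 140 135 116 100 116 134 139 140 140
 141 141] blk right 300-325 [137 139 140 140 139 137 136 136 137 139 140 141 141 141 140 138 130 115
 113 116 116 117 117 117 117]
80 strip/block 242-262 [123 142 145 145 146 145 144 143 142 141 133 110 106 123 138 142 142 142
 142 141] blk right 300-325 [140 141 141 140 138 137 137 139 140 141 142 142 142 141 138 126 110 112
 117 119 118 119 119 119 119]
120 strip edge 242-262 [121 143 148 148 148 147 146 145 145 143 135 117 114 118 119 119 119 119
 119 119]
145 ptr 242-268 [150 150 150 150 150 149 143 121  91  75  74  74  73  74  90 110 119 120
 120 121 121 121 121 121 121 121]
155 ptr 242-268 [150 150 151 150 150 150 142 117  87  75  74  74  73  73  89 110 118 120
 120 120 120 120 120 120 120 120]
165 ptr 242-268 [151 151 151 151 151 149 141 111  83  75  74  75  74  80 103 115 117 117
 118 117 117 117 117 117 117 117]
180 ptr 242-268 [118 118 118 118 118 118 112  95  79  74  75  75  75  81 104 115 117 117
 116 116 116 116 116 116 116 116]
190 ptr 242-268 [116 116 116 116 117 116 111  94  79  75  74  74  74  81 104 115 116 117
 117 116 117 116 117 117 116 117]
```

```bash
python3 - <<'E'
from h import *
a=np.load("w7.npy"); c=(a[0],a[1],a[2][0])
n=np.array([.9972,-.075])
E=px2w(c,(252.4,120),.018)
for u,v in((252.8,150),(252.4,165)): print((px2w(c,(u,v),.028)-E)[:2]@n,(px2w(c,(u,v),.026)-E)[:2]@n)
E
```

```text
0.00013597627644615796 0.0001640925342719864
-9.533299394532869e-05 -6.980944707667837e-05
```

The pointer is within 0.2 mm of the straightedge edge. I'll hold briefly to check it is steady, then hand in.

{"name": "apply_moves", "arguments": {"increments": [{"dp":[0,0,0],"spin":0,"claw":0.0},{"dp":[0,0,0],"spin":0,"claw":0.0},{"dp":[0,0,0],"spin":0,"claw":0.0},{"dp":[0,0,0],"spin":0,"claw":0.0}]}}

```text
time_s: 10.87
tool_pos: [0.5152, 0.0363, 0.0635]
orientation: [3.129, -0.003, 1.498]
force: [10.7, 3.3, -2.1]
grip_width: 0.133
grasp_force: 59.8
```

```bash
python3 -c "
from h import *
print(hand_in())"
```

```text
the job is handed in; nothing more can be done
None
```

I handed the job in at about 10.9 s: the straightedge lies against the block's front face and is released, and the gripper is holding the slide with its pointer over that edge, within about 0.2 mm by the wrist camera. That view also shows a thin dark line, under 1 mm, between straightedge and block, which I took for shadow.

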